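# Turn the stamping plate over on the tipping stop

## Robot

A 6-joint arm with a two-finger parallel gripper is mounted at the origin on the work surface. World frame = base frame: x ahead of the robot, y to its left, z up, the work surface at z = 0. Lengths are in m, angles in rad, forces in N, time in s.
With the tool pointing down it reaches from about 0.4 to 0.925 m from the base axis. Payload 3.4 kg.
Tool frame: the origin (TCP) lies at the very end of the fingers, on their centre line; the grasp point (between the pads) lies 19 mm behind it (ctrl.grip_point_offset is the z of the grasp point in the tool frame, in m); z points along the fingers, x is the direction in which the jaws open and shut, and the axes are right-handed (so a half turn about z gives the same grasp; the last joint's range is limited). The gripper opens to 85 mm and grips with 20 to 120 N. Pads are 22 mm wide; open, the fingers measure 114 mm over their backs; the gripper's body (76 mm by 85 mm) begins 54 mm behind the grasp point. The pads swing forward as they close: fully open they stand 13 mm farther back than shut.
Start: joints at [1.272, 0.307, 1.506, -0, 1.328, -0.073], TCP at [0.129, 0.56, 0.201] pointing down, gripper open.
Joint ranges: [-3.12, 3.12], [-1.05, 2.28], [0.14, 2.33], [-1.42, 4.57], [0.1, 2.73], [-2.68, 2.68]. Speed limits (rad/s): [2.57, 2.57, 3.14, 3.14, 3.14, 3.14].

## Interface

Orientations are given as [roll, pitch, yaw] about the fixed x, y, z axes, in that order (R = Rz(yaw) Ry(pitch) Rx(roll)).
In Python, from bench import ctrl gives the robot as it stands.
- The arm moves only by the tool servo_tool, never from a script. Its argument "increments" is a list of rows, each a list of 7 numbers: the opening, from 0 (shut) to 1 (fully open), then the shift along the tool's x, y, z in units of 40 mm (1.0 is 40 mm), then the turn, a rotation vector about the tool's x, y, z in units of 6 degrees (1.0 is 6 degrees). In form: [[jaw, x, y, z, wx, wy, wz], ...]. A call has 1 to 10 rows; each row shifts and turns the pose as measured when the row begins, along the tool's axes as they then stand; what a row does not reach is not made up. A row lasts 1/12 s, in which the tool goes at most 41.7 mm and 7.16 degrees, less where a joint would pass 70% of its speed; a pose out of reach is approached as far as the arm can. A call is refused whole if a number of a shift passes 1 or a number of a turn 1, either way. A call with a gripper value outside its range is refused whole. The fingers move at their own pace and stop on an object; "grip_force" is the grip in N (left out, the last holds). Time passes only in rows, so rows that do not move let the fingers close. It gives the time, the measured TCP pose, the force and the opening at its end, in the units of the state.
- ctrl.state(): the state, without advancing time (a new reading comes with each control period).
- ctrl.read_camera(name): name is "scene" or "top" or "wrist"; returns the picture (480x640x3 uint8, red, green, blue); there is no depth.
- ctrl.camera_model(name): a dict with "vfov" (degrees; the focal length in pixels is half the picture's height over the tangent of half this angle, whatever the lens; pixels are square), "cx", "cy" (the principal point, pixels), "k1" (the pictures are not rectified: a ray, as slopes to the right and down, at radius r is drawn at 1 + k1 r^2 times it, then the intrinsics apply), "xyz" and "attitude" of the camera in the world. Camera axes: x right, y down, z forward; pixel columns grow to the right and rows downward; lengths in m; the calibration is good to about 2 mm. A picture is of the moment at which its call begins: read the wrist's pose just before it. camera_model takes no time and is no camera call; for the wrist camera it gives the pose at the moment of the call.
- ctrl.close_job(): hands the job in, once; it reports no verdict.
The state is a dict: "t": time; "qpos": joint angles; "dq": joint speeds; "joint_efforts": joint torques, N m; "ee_pos": TCP position; "ee_rot": TCP orientation; "wrist_force": force on the tool from outside, world axes, zero at the start; "torque": the same for the moment, N m; "opening": opening from 0.0 (shut) to 1.0 (fully open).
Only numpy, scipy, OpenCV 4.12 (cv2) and the standard library are available. Lean on these libraries where they do the work, as an engineer would, in place of code of your own. Each camera call takes 0.05 s, during which the arm holds its last target. There are 200 camera calls.

## Task

The leatherworker's stamping plate lies wood side up on the green mat; turn it over so that it lies brass face up, flat on the mat just in front of the steel tipping stop. Without pinching, lifting or carrying it, gently push it with the fingertips against the stop until it tips up and leans on the stop by itself, then reach over the stop, push the plate's top edge from behind back towards the robot until it falls over, and draw clear. Leave everything else where it is.

Things in the scene. Friction and masses are not known exactly. Their poses are not given: they have to be found in the camera images.
- plate: the stamping plate: flat rectangular slab 80 mm long (its x) by 100 mm wide (its y) by 9 mm thick, about 0.2 kg, dark wood back and brass face. Origin at the centre of the brass face; its z axis points out of the wooden back, so z is up at the start and must be down at the end. It starts on the mat in front of the stop, its x axis roughly along the stop's x axis.
- plate_center (a point): the centre of the stamping plate, half-way through its thickness
- stop: the tipping stop: slippery polished sheet-steel slope fixed to the 3 mm thick mat, 130 mm wide along its y. Origin on the mat's top at the middle of its foot line; its x axis points level, up the slope, away from the robot. In its x-z plane the slope runs, ever steeper, (0, 0), (10, 10), (17, 24), (22, 46) mm. Behind it: three posts under the sheet and a flange 3 mm high out to x = 70 mm.
- stop_top (a point): middle of the stop's top edge. A plate pushed by its near edge along the stop's x climbs the slope; with its near edge at the foot line it leans there by itself at about 64 degrees, its upper edge 13 mm behind and 26 mm above this point. Dragged by that edge from behind past upright it falls over on the mat before the stop.
- dye: bystander: amber dye bottle, 44 mm diameter, 100 mm high, standing; origin at the centre of its foot
- weight: bystander: dark steel block 60 x 40 x 30 mm; origin at the centre of its underside
- awl: bystander: awl with a red handle lying on the mat, 150 mm long along its x; origin under its middle
- wax: bystander: round aluminium wax tin, 60 mm diameter, 25 mm high; origin at the centre of its underside
- mallet: bystander: hammer with a light wooden handle lying at the right of the mat, 240 mm long
- mug: bystander: blue mug 76 mm diameter, 90 mm high, left of the mat; origin at the centre of its foot
Mind the look-alikes: they are no part of the job. Several things look just like the plate: the one meant starts nearest to the robot's base. What is shaped like the stop but pink is not meant.

How it is judged:
By the outcome, as a careful person would: the job done as asked, in the order asked, and still so for the second after the job is handed in, with the robot touching nothing.
It also fails if it takes over 51 s, if anything falls off the work surface, if the arm or the gripper's body presses on something with over 40 N, if the wrist force passes 120 N, or if a joint passes its speed limit or range.

## Working session

There is one attempt and no reset: what is moved stays moved. The work goes in short steps, Python scripts to look and compute and a tool call to move; the robot and the scene stay as the last step left them, time stands still between calls to the robot, and variables do not carry over. Pictures are saved under pics/ and viewed, about 8 in all and at most 12, crops included, and the job is handed in when it is done.

Besides the shell and the picture viewer there is one more tool, called as name(argument=value, ...) on one line, values as JSON. servo_tool: Moves the arm, as the interface text tells. Its arguments: {"type":"object","properties":{"increments":{"type":"array"},"grip_force":{"type":"number"}},"required":["increments"]}

```bash
mkdir -p pics
cat > h.py <<'E'
import numpy as np,cv2
from bench import ctrl
from scipy.spatial.transform import Rotation as R
def cam(name):
    m=ctrl.camera_model(name); return m
def snap(name,fn):
    im=ctrl.read_camera(name); cv2.imwrite('pics/'+fn,im[:,:,::-1]); return im
def rot(m):
    a=np.array(m['attitude'],float)
    return a if a.shape==(3,3) else (R.from_euler('xyz',a).as_matrix() if a.size==3 else R.from_quat(a).as_matrix())
def ray(m,u,v):
    f=240/np.tan(np.radians(m['vfov'])/2)
    K=np.array([[f,0,m['cx']],[0,f,m['cy']],[0,0,1]])
    p=cv2.undistortPoints(np.array([[[u,v]]],float),K,np.array([m['k1'],0,0,0,0.]))[0,0]
    return rot(m)@np.array([p[0],p[1],1])
def onz(m,u,v,z):
    d=ray(m,u,v); o=np.array(m['xyz']); return o+d*(z-o[2])/d[2]
def proj(m,P):
    f=240/np.tan(np.radians(m['vfov'])/2)
    c=rot(m).T@(np.array(P)-m['xyz']); x,y=c[0]/c[2],c[1]/c[2]; s=1+m['k1']*(x*x+y*y)
    return np.array([m['cx']+f*x*s,m['cy']+f*y*s])
E
python3 - <<'E'
from h import *
for n in ('scene','top','wrist'): print(n,ctrl.camera_model(n))
print(ctrl.state())
snap('top','top1.png');snap('scene','scene1.png')
E
```

```text
scene {'vfov': 54.94646139491632, 'cx': 311.7846383843515, 'cy': 243.54196985399233, 'k1': 0.01654465951932046, 'xyz': array([0.74361612, 0.48896513, 1.00027865]), 'attitude': array([-2.58125612,  0.00621968,  2.50418279])}
top {'vfov': 53.66694569184371, 'cx': 313.86889507957255, 'cy': 243.52726671547796, 'k1': -0.12903206029036418, 'xyz': array([0.29832731, 0.00565217, 1.15081698]), 'attitude': array([-3.03338799,  0.03018515, -1.5580698 ])}
wrist {'vfov': 71.84119715095046, 'cx': 326.38353298985834, 'cy': 237.72549923816638, 'k1': -0.05518787184207839, 'xyz': array([0.0449237 , 0.57891735, 0.37285656]), 'attitude': array([2.80847416e+00, 2.69525357e-03, 1.34480872e+00])}
{'t': 0.0, 'qpos': array([ 1.27149732e+00,  3.07574563e-01,  1.50765377e+00,  2.90779253e-05,
        1.32841038e+00, -7.34940020e-02]), 'dq': array([-0.00116142, -0.00064774,  0.00044724, -0.00057213, -0.00264365,
       -0.00101801]), 'joint_efforts': array([-1.12974061e-05, -4.57532859e+01, -2.51919186e+01, -2.12332898e-04,
        1.34743153e-02, -2.76790558e-06]), 'ee_pos': array([0.12852462, 0.55968097, 0.20028762]), 'ee_rot': array([-3.14141428e+00,  2.03846671e-03,  1.34498450e+00]), 'wrist_force': array([ 0.11794849, -0.91001226, -0.18098014]), 'torque': array([-0.0123571 ,  0.05630576, -0.02439945]), 'opening': 0.9982499472543581}
```

View pics/top1.png

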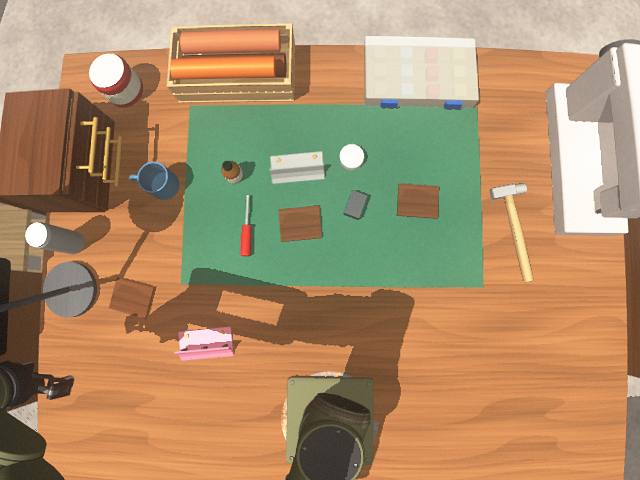

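View pics/scene1.png

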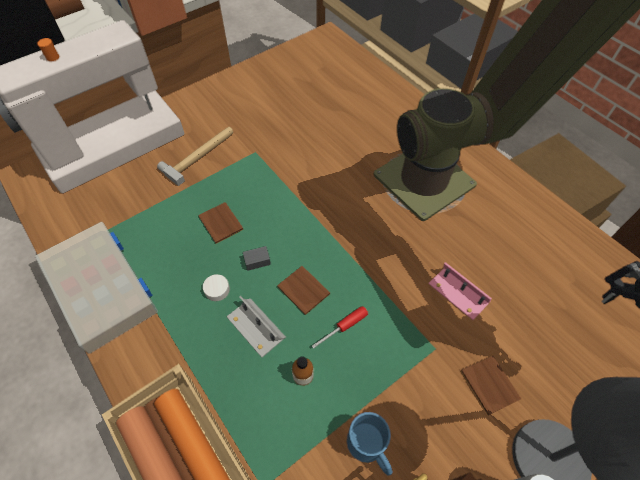

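Run:
```python
from h import *
im=cv2.imread('pics/top1.png'); sc=cv2.imread('pics/scene1.png')
m=cam('top')
hsv=cv2.cvtColor(im,cv2.COLOR_BGR2HSV).astype(int)
H,S,V=hsv[...,0],hsv[...,1],hsv[...,2]
def rect(mask,box,z,n):
    k=np.zeros(mask.shape,np.uint8);x0,y0,x1,y1=box;k[y0:y1,x0:x1]=mask[y0:y1,x0:x1]
    c=max(cv2.findContours(k,0,cv2.CHAIN_APPROX_NONE)[0],key=cv2.contourArea)[:,0]
    P=np.array([onz(m,u,v,z)[:2] for u,v in c])*1000
    r=cv2.minAreaRect(P.astype(np.float32));print(n,r,'\n',cv2.boxPoints(r).round(1).tolist())
nong=~((H>50)&(H<95)&(S>60))
rect(nong,(265,195,335,250),.012,'plate'); rect(nong&(S<70),(262,145,332,192),.003,'stop')
rect(nong,(390,175,450,225),.012,'plate2')
a=cv2.resize(im[135:260,215:385],None,fx=4.6,fy=4.6,interpolation=cv2.INTER_CUBIC)
cv2.imwrite('pics/crop1.png',a)
```

```text
plate ((471.28631591796875, 76.71275329589844), (81.66997528076172, 102.91687774658203), 5.980109691619873) 
 [[425.29998779296875, 123.5999984741211], [436.0, 21.299999237060547], [517.2999877929688, 29.799999237060547], [506.5, 132.10000610351562]]
stop ((613.8743286132812, 88.15007781982422), (73.1339111328125, 137.0067596435547), 5.454341411590576) 
 [[571.0, 152.89999389648438], [584.0, 16.5], [656.7999877929688, 23.399999618530273], [643.7999877929688, 159.8000030517578]]
plate2 ((530.0143432617188, -211.2639617919922), (102.02598571777344, 81.76972961425781), 86.21525573730469) 
 [[485.8999938964844, -259.5], [567.4000244140625, -264.8999938964844], [574.2000122070312, -163.10000610351562], [492.6000061035156, -157.6999969482422]]
```

View pics/crop1.png

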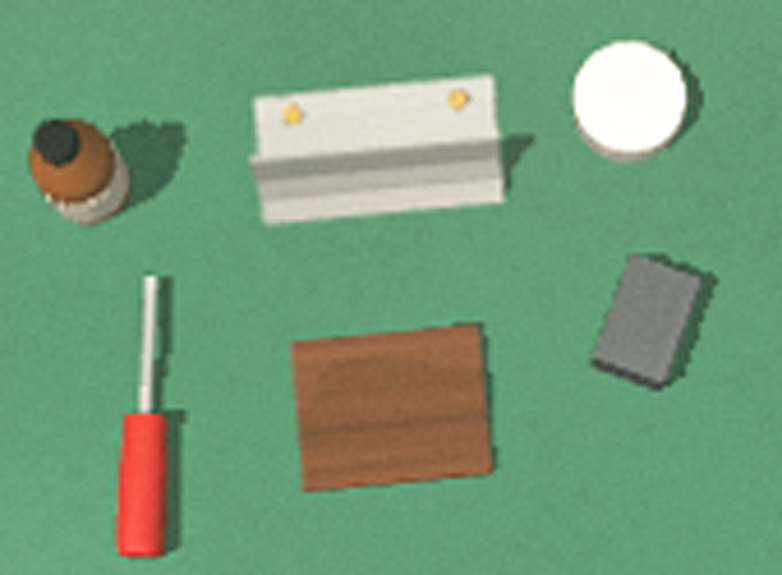

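Run:
```python
from h import *
m=cam('top'); c=lambda x,y,z:onz(m,215+x/4.6-.4,135+y/4.6-.4,z)[:2]*1000
fl,fr=c(265,223,.003),c(504,202,.003); bl,br=c(254,97,.006),c(493,75,.006)
tl,tr=c(250,159,.049),c(501,137,.049)
print(fl,fr,np.linalg.norm(fl-fr),bl,br,tl,tr,np.linalg.norm(tl-tr))
# fit pose
from scipy.optimize import least_squares
from itertools import product
mod=np.array([[0,65],[0,-65],[70,65],[70,-65],[22,65],[22,-65]]);obs=np.array([fl,fr,bl,br,tl,tr])
def T(p): a=p[2];return mod@np.array([[np.cos(a),np.sin(a)],[-np.sin(a),np.cos(a)]])+p[:2]
s=least_squares(lambda p:(T(p)-obs).ravel(),[580,85,.09]);print(s.x,(T(s.x)-obs).round(1))
x0,y0,a=s.x
def tos(P):d=np.array(P)-[x0,y0];return d@np.array([[np.cos(a),-np.sin(a)],[np.sin(a),np.cos(a)]])
print('plate in stop',tos([471.3,76.7]),'plateyaw',np.radians(5.98)-a)
# scene check
sc=cam('scene'); w=lambda X,Y,z:[(x0+X*np.cos(a)-Y*np.sin(a))/1e3,(y0+X*np.sin(a)+Y*np.cos(a))/1e3,z/1e3]
for P in [(0,65,3),(0,-65,3),(70,65,6),(70,-65,6),(22,65,49),(22,-65,49)]:print(P,proj(sc,w(*P)).round(1))
for X in (-80,-70,-20,54):print(X,w(X,tos([471.3,76.7])[1],0),w(X,0,0))
```

```text
[572.63218016 147.31884143] [584.77631941  18.44973109] 129.4400545367362 [642.09761831 154.76979101] [654.67357315  25.04415736] [595.77015728 150.3641532 ] [607.92459907  19.82422757] 131.1045485037262
[5.79118946e+02 8.30362018e+01 9.55458002e-02] [[ 0.3  0.4]
 [ 0.5 -0.1]
 [ 0.5 -0.4]
 [ 0.3 -0. ]
 [-1.  -0.5]
 [-0.7  0.6]]
plate in stop [-107.93165759    3.97867847] plateyaw 0.008824889055595128
(0, 65, 3) [285.4 337.2]
(0, -65, 3) [250.  298.4]
(70, 65, 6) [261.1 357.1]
(70, -65, 6) [225.9 316.4]
(22, 65, 49) [276.5 336.1]
(22, -65, 49) [240.  295.6]
-80 [np.float64(0.49910426050239864), np.float64(0.07936469392182745), 0.0] [np.float64(0.4994838283927124), np.float64(0.07540416231473318), 0.0]
-70 [np.float64(0.5090586502165746), np.float64(0.08031869885803421), 0.0] [np.float64(0.5094382181068884), np.float64(0.07635816725093994), 0.0]
-20 [np.float64(0.5588305987874548), np.float64(0.08508872353906795), 0.0] [np.float64(0.5592101666777685), np.float64(0.08112819193197368), 0.0]
54 [np.float64(0.6324930826723573), np.float64(0.09214836006699788), 0.0] [np.float64(0.632872650562671), np.float64(0.08818782845990361), 0.0]
```

servo_tool(increments=[[0.4,-0.45,0.8,0,0,0,0],[0.4,-0.45,0.8,0,0,0,0],[0.4,-0.45,0.8,0,0,0,0],[0.4,-0.45,0.8,0,0,0,0],[0.4,-0.45,0.8,0,0,0,0],[0.4,-0.45,0.8,0,0,0,0],[0.4,-0.45,0.8,0,0,0,0],[0.4,0,0,0,0,0,-1],[0.4,0,0,0,0,0,-1],[0.4,0,0,0,0,0,-1]])

```text
t: 0.93
ee_pos: [0.3251, 0.3779, 0.195]
ee_rot: [-3.136, 0.007, 1.673]
wrist_force: [-0.7, 0.6, 0.7]
opening: 0.401
```

```bash
cat >> h.py <<'E'
S0=np.array([.5791,.0830]);SA=.0955
def go(X,Y,Z,yaw=np.pi/2+SA):
    """print units (x,y,z shift) and turn from the present pose to stop-frame X,Y mm, world Z mm"""
    s=ctrl.state();ca,sa=np.cos(SA),np.sin(SA)
    p=np.array([*(S0+np.array([X*ca-Y*sa,X*sa+Y*ca])/1e3),Z/1e3]); Rt=R.from_euler('xyz',s['ee_rot'])
    Rg=R.from_euler('xyz',[np.pi,0,yaw])
    d=s['ee_pos'][:2]-S0
    print('t',round(s['t'],2),'stopXY',(np.array([d[0]*ca+d[1]*sa,-d[0]*sa+d[1]*ca])*1e3).round(1),'z',(s['ee_pos'][2]*1e3).round(1),'rot',s['ee_rot'].round(3),'F',s['wrist_force'].round(1),'op',round(s['opening'],3))
    print('shift u',(Rt.inv().apply(p-s['ee_pos'])/.04).round(3),'turn u',(np.degrees((Rt.inv()*Rg).as_rotvec())/6).round(2))
E
python3 -c "
from h import *
go(-172,4,120)"
```

```text
t 0.93 stopXY [-224.7  317.8] z 195.0 rot [-3.136  0.007  1.673] F [-0.7  0.6  0.7] op 0.401
shift u [-7.84   1.276  1.924] turn u [-0.05  0.07  0.06]
```

servo_tool(increments=[[0.4,-0.87,0.14,0.1,0,0,0],[0.4,-0.87,0.14,0.2,0,0,0],[0.4,-0.87,0.14,0.2,0,0,0],[0.4,-0.87,0.14,0.2,0,0,0],[0.4,-0.87,0.14,0.2,0,0,0],[0.4,-0.87,0.14,0.2,0,0,0],[0.4,-0.87,0.14,0.2,0,0,0],[0.4,-0.87,0.14,0.2,0,0,0],[0.4,-0.87,0.14,0.2,0,0,0],[0.4,0,0,0,0,0,0]])

```text
t: 1.77
ee_pos: [0.4122, 0.0614, 0.1238]
ee_rot: [-3.138, 0.004, 1.685]
wrist_force: [-0.0, -0.3, 0.6]
opening: 0.397
```

```bash
python3 -c "
from h import *
go(-172,4,20)"
```

```text
t 1.77 stopXY [-168.2   -5.6] z 123.8 rot [-3.138  0.004  1.685] F [-0.  -0.3  0.6] op 0.397
shift u [ 0.253 -0.081  2.594] turn u [-0.04  0.04  0.17]
```

servo_tool(increments=[[0.4,0.12,-0.04,0.4,0,0,0.1],[0.4,0.12,-0.04,0.4,0,0,0.1],[0.4,0,-0.02,0.4,0,0,0],[0.4,0,0,0.4,0,0,0],[0.4,0,0,0.4,0,0,0],[0.4,0,0,0.4,0,0,0],[0.4,0,0,0.2,0,0,0],[0.4,0,0,0,0,0,0]])

```text
t: 2.43
ee_pos: [0.4072, 0.0692, 0.0157]
ee_rot: [-3.138, 0.003, 1.651]
wrist_force: [0.1, 0.1, 0.9]
opening: 0.402
```

```bash
python3 -c "
from h import *
go(-172,4,6)
snap('wrist','w1.png')"
```

```text
t 2.43 stopXY [-172.4    2.6] z 15.7 rot [-3.138e+00  3.000e-03  1.651e+00] F [0.1 0.1 0.9] op 0.402
shift u [0.035 0.011 0.243] turn u [-0.03  0.03 -0.15]
```

View pics/w1.png

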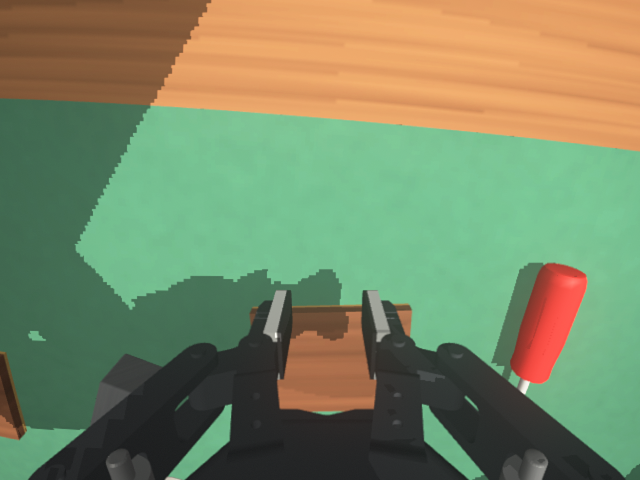

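Run:
```python
from h import *
m=cam('wrist');s=ctrl.state();Rt=R.from_euler('xyz',s['ee_rot'])
for dx in (-17,17):
  for dy in (-11,0,11):
    for dz in (0,-5): print(dx,dy,dz,proj(m,s['ee_pos']+Rt.apply([dx/1e3,dy/1e3,dz/1e3])).round())
for u,v in [(251,308),(411,304)]:
  d=onz(m,u,v,.012)[:2]-S0;print('edge stop',[d[0]*np.cos(SA)+d[1]*np.sin(SA),-d[0]*np.sin(SA)+d[1]*np.cos(SA)])
```

```text
-17 -11 0 [296. 263.]
-17 -11 -5 [296. 267.]
-17 0 0 [297. 280.]
-17 0 -5 [296. 284.]
-17 11 0 [297. 297.]
-17 11 -5 [297. 302.]
17 -11 0 [356. 263.]
17 -11 -5 [357. 267.]
17 0 0 [356. 280.]
17 0 -5 [357. 284.]
17 11 0 [355. 297.]
17 11 -5 [356. 302.]
edge stop [np.float64(-0.15206232504098105), np.float64(-0.04385722528063322)]
edge stop [np.float64(-0.15352008206464487), np.float64(0.053987157142292665)]
```

servo_tool(increments=[[0.4,0.03,-0.16,0,0,0,-0.15],[0.4,0,0,0.1,0,0,0],[0.4,0,0,0.06,0,0,0],[0.4,0,0,0.05,0,0,0],[0.4,0,0,0,0,0,0]])

```text
t: 2.9
ee_pos: [0.4016, 0.0711, 0.0092]
ee_rot: [3.141, 0.002, 1.67]
wrist_force: [0.6, -0.3, 0.7]
opening: 0.401
```

```bash
python3 -c "
from h import *
go(-172,4,6)"
```

```text
t 2.9 stopXY [-177.9    5.1] z 9.2 rot [3.141e+00 2.000e-03 1.670e+00] F [ 0.6 -0.3  0.7] op 0.401
shift u [-0.027  0.146  0.081] turn u [0.01 0.02 0.03]
```

Descend gently until touch.

servo_tool(increments=[[0.4,0,0,0.06,0,0,0],[0.4,0,0,0.04,0,0,0],[0.4,0,0,0,0,0,0]])

```text
t: 3.15
ee_pos: [0.4025, 0.0711, 0.0056]
ee_rot: [3.138, 0.003, 1.669]
wrist_force: [0.5, -0.4, -0.8]
opening: 0.398
```

servo_tool(increments=[[0.4,0,0,0.04,0,0,0],[0.4,0,0,0,0,0,0]])

```text
t: 3.32
ee_pos: [0.4029, 0.0711, 0.0039]
ee_rot: [3.138, 0.003, 1.669]
wrist_force: [-0.5, 0.8, -0.5]
opening: 0.4
```

servo_tool(increments=[[0.4,0,0,0.04,0,0,0],[0.4,0,0,0,0,0,0]])

```text
t: 3.48
ee_pos: [0.403, 0.071, 0.0021]
ee_rot: [3.138, 0.003, 1.669]
wrist_force: [-0.1, 0.0, 0.1]
opening: 0.4
```

servo_tool(increments=[[0.4,0,0,0.04,0,0,0],[0.4,0,0,0,0,0,0]])

```text
t: 3.65
ee_pos: [0.4031, 0.071, 0.0003]
ee_rot: [3.138, 0.003, 1.669]
wrist_force: [0.3, 0.1, 0.3]
opening: 0.403
```

servo_tool(increments=[[0.4,0,0,0.04,0,0,0],[0.4,0,0,0,0,0,0]])

```text
t: 3.82
ee_pos: [0.4031, 0.071, -0.0015]
ee_rot: [3.138, 0.003, 1.669]
wrist_force: [-0.2, 0.1, 0.2]
opening: 0.397
```

servo_tool(increments=[[0.4,0,0,0.03,0,0,0],[0.4,0,0,0,0,0,0]])

```text
t: 3.98
ee_pos: [0.403, 0.071, -0.0029]
ee_rot: [3.138, 0.003, 1.669]
wrist_force: [0.4, -0.1, 0.8]
opening: 0.403
```

servo_tool(increments=[[0.4,0,0,0.03,0,0,0],[0.4,0,0,0,0,0,0]])

```text
t: 4.15
ee_pos: [0.403, 0.071, -0.0042]
ee_rot: [3.138, 0.003, 1.669]
wrist_force: [-0.3, 1.0, -0.6]
opening: 0.399
```

servo_tool(increments=[[0.4,0,0,0.03,0,0,0],[0.4,0,0,0,0,0,0]])

```text
t: 4.32
ee_pos: [0.4031, 0.071, -0.0055]
ee_rot: [3.138, 0.003, 1.669]
wrist_force: [-0.0, -0.1, 0.6]
opening: 0.403
```

```bash
python3 -c "
from h import *
go(-172,4,6); a=snap('wrist','w2.png'); b=snap('scene','s2.png')
p=proj(cam('scene'),ctrl.state()['ee_pos']).astype(int);print(p)
x,y=p; c=cv2.resize(b[y-60:y+60,x-50:x+60],(550,600),interpolation=cv2.INTER_CUBIC)
cv2.imwrite('pics/s2c.png',c[:,:,::-1])"
```

```text
t 4.32 stopXY [-176.4    4.8] z -5.5 rot [3.138e+00 3.000e-03 1.669e+00] F [-0.  -0.1  0.6] op 0.403
shift u [-0.021  0.111 -0.287] turn u [0.03 0.02 0.03]
[324 275]
```

View pics/s2c.png

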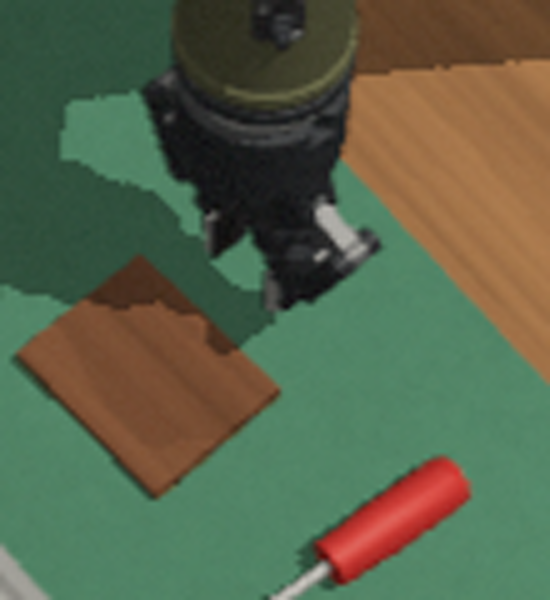

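servo_tool(increments=[[0.4,0,0,0.025,0,0,0],[0.4,0,0,0,0,0,0]])

```text
t: 4.58
ee_pos: [0.4033, 0.071, -0.0064]
ee_rot: [3.138, 0.003, 1.669]
wrist_force: [-0.0, -0.2, -1.0]
opening: 0.403
```

servo_tool(increments=[[0.4,0,0,0.025,0,0,0],[0.4,0,0,0,0,0,0]])

```text
t: 4.75
ee_pos: [0.4033, 0.071, -0.0075]
ee_rot: [3.138, 0.003, 1.669]
wrist_force: [0.5, -1.1, 0.5]
opening: 0.395
```

servo_tool(increments=[[0.4,0,0,0.025,0,0,0],[0.4,0,0,0,0,0,0]])

```text
t: 4.92
ee_pos: [0.4034, 0.071, -0.0086]
ee_rot: [3.138, 0.003, 1.669]
wrist_force: [0.1, -0.1, 1.1]
opening: 0.393
```

servo_tool(increments=[[0.4,0,0,0.025,0,0,0],[0.4,0,0,0,0,0,0]])

```text
t: 5.08
ee_pos: [0.4033, 0.071, -0.0097]
ee_rot: [3.138, 0.003, 1.669]
wrist_force: [-0.6, 0.8, -0.2]
opening: 0.402
```

```bash
python3 -c "
from h import *
b=snap('wrist','w3.png')
c=cv2.resize(b[200:420,190:470],None,fx=2.7,fy=2.7,interpolation=cv2.INTER_CUBIC)
cv2.imwrite('pics/w3c.png',c[:,:,::-1])"
```

```text
(no output)
```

View pics/w3c.png

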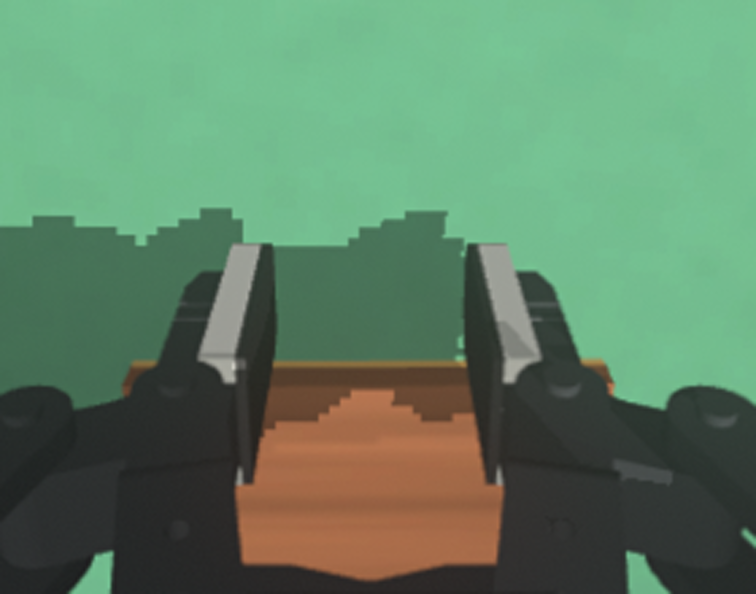

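Run:
```python
from h import *
s=ctrl.state();p=s['ee_pos'].copy();Rt=R.from_euler('xyz',s['ee_rot']);m=cam('scene');w=cam('wrist')
print(p)
q=p.copy();q[2]=-.0055
for dz in (0,-12,-20,-30):
  for dx in (-17,17,-21,21):
    for dy in (-11,11):
      o=Rt.apply([dx/1e3,dy/1e3,dz/1e3]);a=proj(m,q+o);b=proj(w,p+o)
      print(dz,dx,dy,'scenecrop',((a-[274,215])*5).round(),'wristcrop',((b-[190,200])*2.7).round())
```

```text
[ 0.40339387  0.07099086 -0.00964445]
0 -17 -11 scenecrop [245. 266.] wristcrop [287. 170.]
0 -17 11 scenecrop [212. 292.] wristcrop [290. 263.]
0 17 -11 scenecrop [292. 311.] wristcrop [449. 170.]
0 17 11 scenecrop [259. 338.] wristcrop [446. 263.]
0 -21 -11 scenecrop [239. 261.] wristcrop [268. 170.]
0 -21 11 scenecrop [206. 287.] wristcrop [272. 263.]
0 21 -11 scenecrop [297. 316.] wristcrop [468. 170.]
0 21 11 scenecrop [265. 343.] wristcrop [464. 263.]
-12 -17 -11 scenecrop [245. 254.] wristcrop [282. 194.]
-12 -17 11 scenecrop [212. 281.] wristcrop [285. 292.]
-12 17 -11 scenecrop [292. 300.] wristcrop [454. 194.]
-12 17 11 scenecrop [260. 326.] wristcrop [451. 292.]
-12 -21 -11 scenecrop [239. 249.] wristcrop [262. 194.]
-12 -21 11 scenecrop [207. 275.] wristcrop [266. 292.]
-12 21 -11 scenecrop [298. 305.] wristcrop [474. 194.]
-12 21 11 scenecrop [265. 332.] wristcrop [470. 292.]
-20 -17 -11 scenecrop [245. 246.] wristcrop [278. 212.]
-20 -17 11 scenecrop [212. 273.] wristcrop [282. 313.]
-20 17 -11 scenecrop [293. 292.] wristcrop [458. 212.]
-20 17 11 scenecrop [260. 319.] wristcrop [454. 313.]
-20 -21 -11 scenecrop [240. 241.] wristcrop [257. 212.]
-20 -21 11 scenecrop [207. 267.] wristcrop [262. 313.]
-20 21 -11 scenecrop [299. 297.] wristcrop [479. 212.]
-20 21 11 scenecrop [266. 324.] wristcrop [474. 313.]
-30 -17 -11 scenecrop [246. 236.] wristcrop [273. 237.]
-30 -17 11 scenecrop [212. 263.] wristcrop [277. 342.]
-30 17 -11 scenecrop [294. 282.] wristcrop [463. 237.]
-30 17 11 scenecrop [260. 309.] wristcrop [459. 342.]
-30 -21 -11 scenecrop [240. 231.] wristcrop [250. 237.]
-30 -21 11 scenecrop [207. 257.] wristcrop [256. 342.]
-30 21 -11 scenecrop [300. 287.] wristcrop [486. 237.]
-30 21 11 scenecrop [266. 314.] wristcrop [480. 342.]
```

servo_tool(increments=[[0.4,0,0,0.1,0,0,0],[0.4,0,0,0.06,0,0,0],[0.4,0,0,0,0,0,0]])

```text
t: 5.38
ee_pos: [0.4037, 0.071, -0.0165]
ee_rot: [3.137, 0.003, 1.669]
wrist_force: [-0.0, 0.6, 0.3]
opening: 0.401
```

servo_tool(increments=[[0.4,0,0,0.06,0,0,0],[0.4,0,0,0,0,0,0]])

```text
t: 5.55
ee_pos: [0.4035, 0.071, -0.0194]
ee_rot: [3.137, 0.003, 1.669]
wrist_force: [-0.9, 1.0, -0.2]
opening: 0.406
```

servo_tool(increments=[[0.4,0,0,0.04,0,0,0],[0.4,0,0,0,0,0,0]])

```text
t: 5.72
ee_pos: [0.4034, 0.071, -0.0213]
ee_rot: [3.138, 0.003, 1.669]
wrist_force: [-0.7, 0.9, 0.1]
opening: 0.398
```

servo_tool(increments=[[0.4,0,0,0.04,0,0,0],[0.4,0,0,0,0,0,0]])

```text
t: 5.88
ee_pos: [0.4034, 0.0709, -0.0231]
ee_rot: [3.138, 0.003, 1.669]
wrist_force: [0.1, -0.4, -0.7]
opening: 0.4
```

servo_tool(increments=[[0.4,0,0,0.03,0,0,0],[0.4,0,0,0,0,0,0]])

```text
t: 6.05
ee_pos: [0.4035, 0.0709, -0.0244]
ee_rot: [3.138, 0.003, 1.669]
wrist_force: [0.3, -0.3, -0.7]
opening: 0.4
```

servo_tool(increments=[[0.4,0,0,0.025,0,0,0],[0.4,0,0,0,0,0,0]])

```text
t: 6.22
ee_pos: [0.4036, 0.071, -0.0255]
ee_rot: [3.137, 0.003, 1.669]
wrist_force: [0.6, 0.5, 0.8]
opening: 0.402
```

servo_tool(increments=[[0.4,0,0,0.025,0,0,0],[0.4,0,0,0,0,0,0]])

```text
t: 6.38
ee_pos: [0.4036, 0.071, -0.0265]
ee_rot: [3.137, 0.003, 1.669]
wrist_force: [-0.7, -0.6, -0.1]
opening: 0.398
```

```bash
python3 -c "
from h import *
go(-172,4,6); b=snap('wrist','w4.png'); d=snap('scene','s4.png')
c=cv2.resize(b[230:400,190:470],None,fx=2,fy=2,interpolation=cv2.INTER_CUBIC)
e=cv2.resize(d[215:335,274:384],None,fx=4,fy=4,interpolation=cv2.INTER_CUBIC)[:340,:240]
cv2.imwrite('pics/c4.png',np.hstack([c,e])[:,:,::-1])"
```

```text
t 6.38 stopXY [-175.8    4.7] z -26.5 rot [3.137e+00 3.000e-03 1.669e+00] F [-0.7 -0.6 -0.1] op 0.398
shift u [-0.021  0.099 -0.812] turn u [0.04 0.02 0.03]
```

View pics/c4.png

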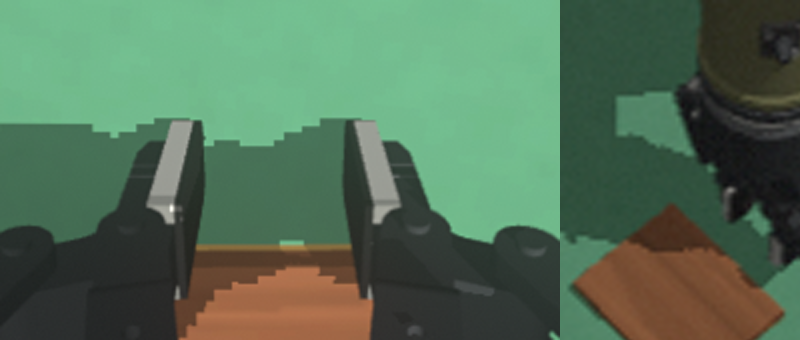

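servo_tool(increments=[[0.4,0,0,0.025,0,0,0],[0.4,0,0,0,0,0,0]])

```text
t: 6.65
ee_pos: [0.4038, 0.071, -0.0274]
ee_rot: [3.137, 0.003, 1.669]
wrist_force: [-1.3, -0.0, -0.2]
opening: 0.399
```

servo_tool(increments=[[0.4,0,0,0.025,0,0,0],[0.4,0,0,0,0,0,0]])

```text
t: 6.82
ee_pos: [0.404, 0.071, -0.0278]
ee_rot: [3.136, 0.003, 1.669]
wrist_force: [-0.8, -0.5, 0.4]
opening: 0.401
```

servo_tool(increments=[[0.4,0,0,0.025,0,0,0],[0.4,0,0,0,0,0,0]])

```text
t: 6.98
ee_pos: [0.4042, 0.0711, -0.0276]
ee_rot: [3.135, 0.003, 1.669]
wrist_force: [0.2, 0.1, -0.8]
opening: 0.403
```

```bash
python3 -c "
from h import *
go(-172,4,6); s=ctrl.state();print(s['qpos'].round(3),s['joint_efforts'].round(2),s['wrist_force'])"
```

```text
t 6.98 stopXY [-175.2    4.8] z -27.6 rot [3.135e+00 3.000e-03 1.669e+00] F [ 0.2  0.1 -0.8] op 0.403
shift u [-0.022  0.086 -0.84 ] turn u [0.06 0.02 0.03]
[ 0.073  0.425  2.131 -0.004  0.579 -1.592] [ 1.00e-02 -3.75e+01 -9.43e+00 -0.00e+00 -1.00e-02 -0.00e+00] [ 0.15886078  0.13453484 -0.84756806]
```

servo_tool(increments=[[0.4,0,0.1,0,0,0,0],[0.4,0,0.1,0.02,0,0,0],[0.4,0,0,0.02,0,0,0],[0.4,0,0,0,0,0,0]])

```text
t: 7.32
ee_pos: [0.4105, 0.0717, -0.0277]
ee_rot: [3.139, 0.003, 1.67]
wrist_force: [0.5, 0.6, 0.8]
opening: 0.4
```

servo_tool(increments=[[0.4,0,0,0.025,0,0,0],[0.4,0,0,0,0,0,0]])

```text
t: 7.48
ee_pos: [0.411, 0.0718, -0.0278]
ee_rot: [3.138, 0.003, 1.67]
wrist_force: [-0.6, 0.5, -0.4]
opening: 0.399
```

servo_tool(increments=[[0.4,0,0,0.025,0,0,0],[0.4,0,0,0,0,0,0]])

```text
t: 7.65
ee_pos: [0.4115, 0.0718, -0.0278]
ee_rot: [3.137, 0.003, 1.67]
wrist_force: [0.2, -0.1, 0.3]
opening: 0.404
```

servo_tool(increments=[[0.4,0,0,-0.04,0,0,0],[0.4,0,0.1,0,0,0,0],[0.4,0,0.13,0,0,0,0],[0.4,0,0.13,0,0,0,0],[0.4,0,0.13,0,0,0,0],[0.4,0,0.13,0,0,0,0],[0.4,0,0.13,0,0,0,0],[0.4,0,0.13,0,0,0,0],[0.4,0,0,0,0,0,0]])

```text
t: 8.4
ee_pos: [0.4516, 0.0758, -0.0277]
ee_rot: [3.139, 0.003, 1.67]
wrist_force: [0.2, 0.4, -0.8]
opening: 0.402
```

```bash
cat >> h.py <<'E'
def platetop(z=.012):
    im=snap('top','t_%.2f.png'%ctrl.state()['t'])[:,:,::-1]; m=cam('top')
    hsv=cv2.cvtColor(np.ascontiguousarray(im),cv2.COLOR_BGR2HSV).astype(int);H,S,V=hsv[...,0],hsv[...,1],hsv[...,2]
    k=((H<20)&(S>90)&(V>30)).astype(np.uint8);k[:150]=0;k[245:]=0;k[:,:262]=0;k[:,338:]=0
    c=max(cv2.findContours(k,0,cv2.CHAIN_APPROX_NONE)[0],key=cv2.contourArea)[:,0]
    P=np.array([onz(m,u,v,z)[:2] for u,v in c])-S0; ca,sa=np.cos(SA),np.sin(SA)
    Q=(np.c_[P[:,0]*ca+P[:,1]*sa,-P[:,0]*sa+P[:,1]*ca]*1e3).astype(np.float32)
    print('plate in stop frame',np.array(cv2.boxPoints(cv2.minAreaRect(Q))).round(1).tolist(),'far edge',Q[:,0].max())
E
python3 -c "
from h import *
go(-60,4,-26.3);platetop()"
```

```text
t 8.4 stopXY [-127.6    5. ] z -27.7 rot [3.139e+00 3.000e-03 1.670e+00] F [ 0.2  0.4 -0.8] op 0.402
shift u [-0.03  1.69 -0.03] turn u [0.03 0.02 0.03]
plate in stop frame [[52.29999923706055, 47.900001525878906], [52.29999923706055, 47.900001525878906], [52.29999923706055, 47.900001525878906], [52.29999923706055, 47.900001525878906]] far edge 52.348682
```

```bash
python3 -c "
from h import *
d=snap('scene','s5.png');b=snap('wrist','w5.png')
e=cv2.resize(d[230:370,215:365],None,fx=3,fy=3,interpolation=cv2.INTER_CUBIC)
c=cv2.resize(b[230:440,190:470],(350,262)); c=np.vstack([c,np.zeros((420-262,350,3),np.uint8)])
cv2.imwrite('pics/c5.png',np.hstack([e,c])[:,:,::-1])"
```

```text
(no output)
```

View pics/c5.png

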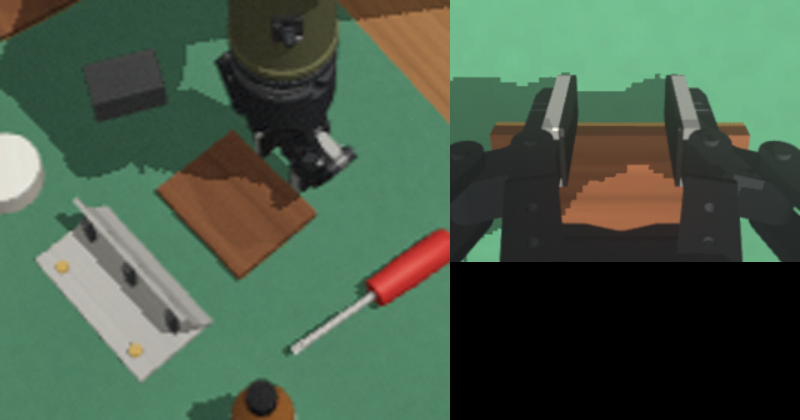

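Run:
```python
from h import *
m=cam('scene');ca,sa=np.cos(SA),np.sin(SA)
for u,v,z in [(156,190,.012),(238,277,.012),(316,213,.012),(140,380,.006),(38,260,.006)]:
  d=onz(m,215+u/3-.3,230+v/3-.3,z)[:2]-S0;print((np.array([d[0]*ca+d[1]*sa,-d[0]*sa+d[1]*ca])*1e3).round(1))
```

```text
[-36.1 -45.4]
[-36.2  53.5]
[-116.3   54. ]
[68.4 64.2]
[ 67.6 -62.8]
```

servo_tool(increments=[[0.4,0,0.12,0,0,0,0],[0.4,0,0.12,0,0,0,0],[0.4,0,0.12,0,0,0,0],[0.4,0,0.12,0,0,0,0],[0.4,0,0.12,0,0,0,0],[0.4,0,0.12,0,0,0,0],[0.4,0,0.12,0,0,0,0],[0.4,0,0.12,0,0,0,0],[0.4,0,0.12,0,0,0,0],[0.4,0,0.12,0,0,0,0]])

```text
t: 9.38
ee_pos: [0.4494, 0.0757, -0.0275]
ee_rot: [-3.063, 0.003, 1.673]
wrist_force: [-7.1, -1.3, 11.4]
opening: 0.402
```

```bash
python3 -c "
from h import *
go(-20,4,-27)"
```

```text
t 9.38 stopXY [-129.8    5.1] z -27.5 rot [-3.063e+00  3.000e-03  1.673e+00] F [-7.1 -1.3 11.4] op 0.402
shift u [-0.047  2.734 -0.228] turn u [-0.75  0.03  0.07]
```

servo_tool(increments=[[0.4,0,0,-0.06,0,0,0],[0.4,0,0,-0.04,-0.4,0,0],[0.4,0,0,0,-0.35,0,0],[0.4,0,0,0,0,0,0]])

```text
t: 9.72
ee_pos: [0.4491, 0.0757, -0.0229]
ee_rot: [3.14, 0.003, 1.673]
wrist_force: [-0.6, 0.1, -0.5]
opening: 0.4
```

```bash
python3 -c "
from h import *
go(-20,4,-26)"
```

```text
t 9.72 stopXY [-130.1    5.1] z -22.9 rot [3.140e+00 3.000e-03 1.673e+00] F [-0.6  0.1 -0.5] op 0.4
shift u [-0.047  2.752  0.083] turn u [0.01 0.03 0.07]
```

servo_tool(increments=[[0.4,0,0,0.06,0,0,0],[0.4,0,0.12,0,0,0,0],[0.4,0,0.12,0,0,0,0],[0.4,0,0.12,0,0,0,0],[0.4,0,0.12,0,0,0,0],[0.4,0,0.12,0,0,0,0]])

```text
t: 10.22
ee_pos: [0.475, 0.0784, -0.0255]
ee_rot: [-3.14, 0.003, 1.673]
wrist_force: [-0.9, -0.6, 0.2]
opening: 0.398
```

```bash
python3 -c "
from h import *
go(-20,4,-26)"
```

```text
t 10.22 stopXY [-104.1    5.3] z -25.5 rot [-3.140e+00  3.000e-03  1.673e+00] F [-0.9 -0.6  0.2] op 0.398
shift u [-0.047  2.102  0.01 ] turn u [-0.02  0.03  0.07]
```

Good. Continue; check in steps.

servo_tool(increments=[[0.4,0,0.12,0,0,0,0],[0.4,0,0.12,0,0,0,0],[0.4,0,0.12,0,0,0,0],[0.4,0,0.12,-0.005,0,0,0],[0.4,0,0.12,0,0,0,0],[0.4,0,0.12,-0.005,0,0,0],[0.4,0,0.12,0,0,0,0]])

```text
t: 10.8
ee_pos: [0.5082, 0.0818, -0.0265]
ee_rot: [-3.131, 0.003, 1.673]
wrist_force: [-4.4, -0.7, 1.5]
opening: 0.405
```

```bash
python3 -c "
from h import *
go(-20,4,-26)"
```

```text
t 10.8 stopXY [-70.7   5.6] z -26.5 rot [-3.131e+00  3.000e-03  1.673e+00] F [-4.4 -0.7  1.5] op 0.405
shift u [-0.048  1.266 -0.025] turn u [-0.1   0.03  0.06]
```

servo_tool(increments=[[0.4,0,0.12,-0.02,-0.1,0,0],[0.4,0,0.12,-0.01,-0.05,0,0],[0.4,0,0.12,-0.01,-0.05,0,0],[0.4,0,0.12,-0.01,-0.05,0,0]])

```text
t: 11.13
ee_pos: [0.5299, 0.0841, -0.0247]
ee_rot: [3.123, 0.003, 1.673]
wrist_force: [-0.7, -0.5, -0.5]
opening: 0.398
```

```bash
python3 -c "
from h import *
go(-20,4,-26)"
```

```text
t 11.13 stopXY [-48.9   5.8] z -24.7 rot [3.123e+00 3.000e-03 1.673e+00] F [-0.7 -0.5 -0.5] op 0.398
shift u [-0.05   0.721  0.046] turn u [0.18 0.03 0.07]
```

servo_tool(increments=[[0.4,0,0.08,0.04,0.1,0,0],[0.4,0,0.12,0,0.05,0,0],[0.4,0,0.12,0,0,0,0],[0.4,0,0.12,0,0,0,0],[0.4,0,0,0,0,0,0]])

```text
t: 11.55
ee_pos: [0.5539, 0.0864, -0.0251]
ee_rot: [3.133, 0.003, 1.673]
wrist_force: [-0.9, 1.0, 0.4]
opening: 0.4
```

```bash
python3 -c "
from h import *
go(-20,4,-26)
d=snap('scene','s6.png');b=snap('wrist','w6.png')
e=cv2.resize(d[230:370,215:365],None,fx=3,fy=3,interpolation=cv2.INTER_CUBIC)
c=cv2.resize(b[230:440,190:470],(350,262)); c=np.vstack([c,np.zeros((420-262,350,3),np.uint8)])
cv2.imwrite('pics/c6.png',np.hstack([e,c])[:,:,::-1])"
```

```text
t 11.55 stopXY [-24.8   5.8] z -25.1 rot [3.133e+00 3.000e-03 1.673e+00] F [-0.9  1.   0.4] op 0.4
shift u [-0.046  0.119  0.024] turn u [0.08 0.03 0.06]
```

View pics/c6.png

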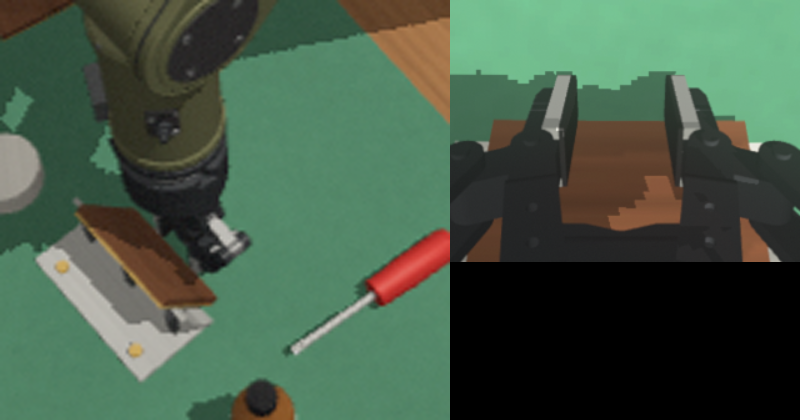

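servo_tool(increments=[[0.4,0,0.06,0.01,0,0,0],[0.4,0,0.06,0,0,0,0],[0.4,0,0,0,0,0,0]])

```text
t: 11.9
ee_pos: [0.5569, 0.0868, -0.0256]
ee_rot: [3.135, 0.003, 1.673]
wrist_force: [0.3, 0.2, 0.2]
opening: 0.398
```

```bash
python3 -c "
from h import *
go(-20,4,-26)
d=snap('scene','s7.png')"
```

```text
t 11.9 stopXY [-21.7   5.9] z -25.6 rot [3.135e+00 3.000e-03 1.673e+00] F [0.3 0.2 0.2] op 0.398
shift u [-0.048  0.043  0.01 ] turn u [0.06 0.03 0.07]
```

servo_tool(increments=[[0.4,0,0.06,0,0,0,0],[0.4,0,0,0,0,0,0]])

```text
t: 12.12
ee_pos: [0.5589, 0.087, -0.0257]
ee_rot: [3.136, 0.003, 1.673]
wrist_force: [0.6, -0.4, -0.2]
opening: 0.4
```

```bash
python3 -c "
from h import *
go(-20,4,-26)
d=snap('scene','s8.png')
print([ (a,proj(cam('scene'),np.array([*(S0+np.array([35*np.cos(SA)-y*np.sin(SA),35*np.sin(SA)+y*np.cos(SA)])/1e3),.075])).round(1)) for a,y in ((1,54),(2,-46))])
hsv=cv2.cvtColor(d,cv2.COLOR_RGB2HSV).astype(int)
for f in ('s6.png','s7.png','s8.png'):
  i=cv2.imread('pics/'+f)[:,:,::-1]; print(f,i[325:337,266].tolist())"
```

```text
t 12.12 stopXY [-19.7   5.9] z -25.7 rot [3.136e+00 3.000e-03 1.673e+00] F [ 0.6 -0.4 -0.2] op 0.4
shift u [-0.048 -0.008  0.009] turn u [0.06 0.03 0.07]
[(1, array([267.5, 331.9])), (2, array([238.8, 299.9]))]
s6.png [[106, 69, 45], [107, 69, 46], [107, 69, 46], [118, 81, 51], [149, 117, 71], [155, 133, 92], [124, 119, 110], [117, 114, 110], [115, 113, 108], [117, 114, 109], [114, 113, 109], [116, 115, 110]]
s7.png [[108, 68, 44], [108, 69, 46], [121, 83, 50], [157, 122, 69], [175, 145, 85], [150, 131, 97], [122, 119, 112], [117, 115, 110], [116, 114, 109], [116, 115, 109], [115, 113, 109], [114, 113, 108]]
s8.png [[110, 70, 45], [109, 71, 48], [128, 91, 54], [162, 131, 80], [161, 138, 96], [124, 119, 110], [118, 116, 111], [116, 115, 110], [117, 115, 109], [114, 113, 107], [116, 115, 108], [114, 112, 108]]
```

servo_tool(increments=[[0.4,0,-0.06,-0.01,0,0,0],[0.4,0,-0.15,-0.02,0,0,0],[0.4,0,-0.3,-0.02,0,0,0],[0.4,0,-0.4,-0.02,0,0,0],[0.4,0,-0.4,-0.1,0,0,0],[0.4,0,0,-0.8,0,0,0],[0.4,0,0,-0.8,0,0,0],[0.4,0,0,-0.8,0,0,0],[0.4,0,0,-0.8,0,0,0],[0.4,0,0,0,0,0,0]])

```text
t: 13.0
ee_pos: [0.4967, 0.0811, 0.1115]
ee_rot: [-3.14, 0.003, 1.673]
wrist_force: [1.4, -0.2, -0.1]
opening: 0.394
```

```bash
python3 -c "
from h import *
go(60,4,105)
d=snap('scene','s9.png');b=snap('top','t9.png')
e=cv2.resize(d[270:370,205:325],(480,400),interpolation=cv2.INTER_CUBIC)
c=cv2.resize(b[140:240,260:340],(320,400),interpolation=cv2.INTER_CUBIC)
cv2.imwrite('pics/c9.png',np.hstack([e,c])[:,:,::-1])"
```

```text
t 13.0 stopXY [-82.2   5.9] z 111.5 rot [-3.140e+00  3.000e-03  1.673e+00] F [ 1.4 -0.2 -0.1] op 0.394
shift u [-0.073  3.556  0.157] turn u [-0.02  0.03  0.07]
```

View pics/c9.png

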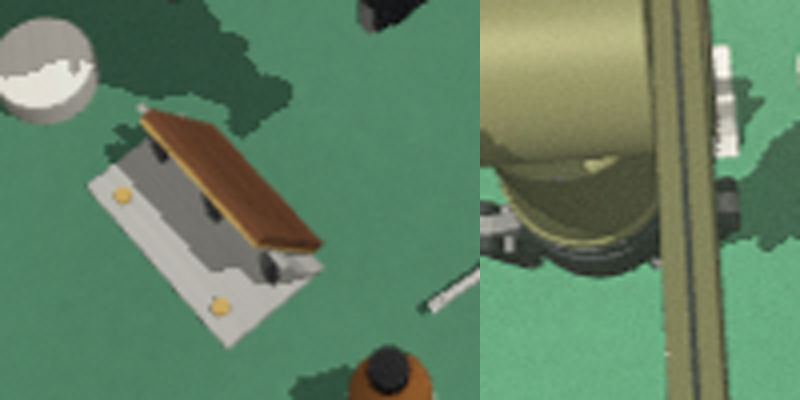

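servo_tool(increments=[[0.4,0,0.71,0,0,0,0],[0.4,0,0.71,0,0,0,0],[0.4,0,0.71,0,0,0,0],[0.4,0,0.71,0,0,0,0.05],[0.4,-0.05,0.71,0,0,0,0],[0.4,0,0.1,0,0,0,0],[0.4,0,0,0,0,0,0]])

```text
t: 13.68
ee_pos: [0.6315, 0.093, 0.0926]
ee_rot: [-3.111, 0.002, 1.668]
wrist_force: [-1.0, 0.3, -0.6]
opening: 0.401
```

```bash
python3 -c "
from h import *
go(62,4,32)"
```

```text
t 13.68 stopXY [53.1  5. ] z 92.6 rot [-3.111e+00  2.000e-03  1.668e+00] F [-1.   0.3 -0.6] op 0.401
shift u [-0.022  0.269  1.508] turn u [-0.3   0.02  0.02]
```

servo_tool(increments=[[0.4,-0.02,0.3,0,-0.3,0,0],[0.4,0,0,0.3,0,0,0],[0.4,0,0,0.3,0,0,0],[0.4,0,0,0.3,0,0,0],[0.4,0,0,0.2,0,0,0],[0.4,0,0,0.2,0,0,0],[0.4,0,0,0.1,0,0,0],[0.4,0,0,0,0,0,0]])

```text
t: 14.35
ee_pos: [0.6275, 0.0921, 0.0219]
ee_rot: [-3.117, 0.002, 1.668]
wrist_force: [-0.6, 0.9, -0.1]
opening: 0.401
```

```bash
python3 -c "
from h import *
go(62,4,32)"
```

```text
t 14.35 stopXY [49.1  4.4] z 21.9 rot [-3.117e+00  2.000e-03  1.668e+00] F [-0.6  0.9 -0.1] op 0.401
shift u [-0.011  0.317 -0.26 ] turn u [-0.23  0.02  0.02]
```

servo_tool(increments=[[0.4,0,0.08,-0.2,0,0,0],[0.4,0,0,-0.06,-0.2,0,0],[0.4,0,0,0,0,0,0]])

```text
t: 14.6
ee_pos: [0.6305, 0.0925, 0.0328]
ee_rot: [-3.137, 0.002, 1.668]
wrist_force: [-0.7, -0.4, -0.2]
opening: 0.399
```

```bash
python3 -c "
from h import *
go(0,4,32)
d=snap('scene','s10.png');b=snap('wrist','w10.png')
e=cv2.resize(d[250:370,205:325],(420,420),interpolation=cv2.INTER_CUBIC)
c=cv2.resize(b[200:470,150:510],(380,285)); c=np.vstack([c,np.zeros((420-285,380,3),np.uint8)])
cv2.imwrite('pics/c10.png',np.hstack([e,c])[:,:,::-1])"
```

```text
t 14.6 stopXY [52.1  4.5] z 32.8 rot [-3.137e+00  2.000e-03  1.668e+00] F [-0.7 -0.4 -0.2] op 0.399
shift u [-0.011 -1.303  0.026] turn u [-0.05  0.02  0.02]
```

View pics/c10.png

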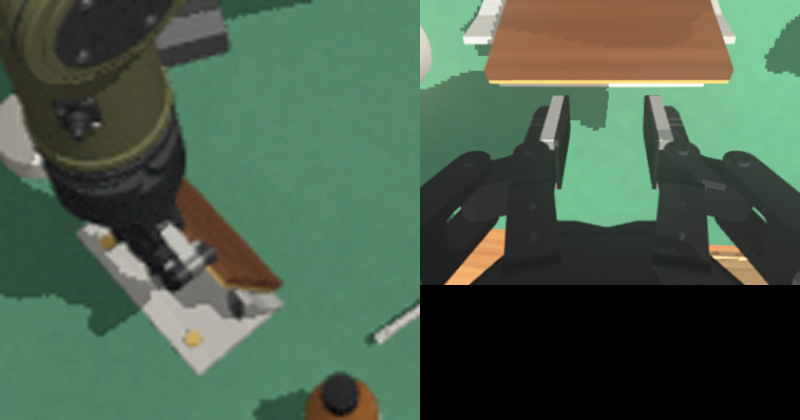

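servo_tool(increments=[[0.4,0,-0.1,0,0,0,0],[0.4,0,-0.1,0,0,0,0],[0.4,0,-0.1,0,0,0,0],[0.4,0,-0.1,0,0,0,0],[0.4,0,-0.1,0,0,0,0],[0.4,0,-0.1,0,0,0,0],[0.4,0,0,0,0,0,0]])

```text
t: 15.28
ee_pos: [0.6077, 0.0901, 0.0351]
ee_rot: [3.141, 0.002, 1.668]
wrist_force: [-1.4, -0.9, -0.4]
opening: 0.404
```

```bash
python3 -c "
from h import *
go(0,4,32)"
```

```text
t 15.28 stopXY [29.1  4.4] z 35.1 rot [3.141e+00 2.000e-03 1.668e+00] F [-1.4 -0.9 -0.4] op 0.404
shift u [-0.008 -0.728  0.078] turn u [0.   0.02 0.02]
```

servo_tool(increments=[[0.4,0,-0.1,0.03,0,0,0],[0.4,0,-0.1,0.02,0,0,0],[0.4,0,-0.1,0.01,0,0,0],[0.4,0,-0.1,0.01,0,0,0],[0.4,0,-0.1,0.01,0,0,0],[0.4,0,0,0,0,0,0]])

```text
t: 15.78
ee_pos: [0.5845, 0.0879, 0.0311]
ee_rot: [-3.14, 0.002, 1.668]
wrist_force: [0.3, -0.9, 0.6]
opening: 0.402
```

```bash
python3 -c "
from h import *
go(0,4,32); snap('wrist','w11.png')
"
```

```text
t 15.78 stopXY [5.8 4.4] z 31.1 rot [-3.140e+00  2.000e-03  1.668e+00] F [ 0.3 -0.9  0.6] op 0.402
shift u [-0.009 -0.146 -0.022] turn u [-0.02  0.02  0.02]
```

```bash
cat >> h.py <<'E'
def brass(f,box=None):
    i=cv2.imread('pics/'+f);h=cv2.cvtColor(i,cv2.COLOR_BGR2HSV).astype(int)
    k=(h[...,0]>=18)&(h[...,0]<=30)&(h[...,1]>70)&(h[...,2]>90)
    if box: 
        q=np.zeros_like(k);x0,y0,x1,y1=box;q[y0:y1,x0:x1]=k[y0:y1,x0:x1];k=q
    n,l,s,c=cv2.connectedComponentsWithStats(k.astype(np.uint8));o=np.argsort(-s[1:,4])[:3]+1
    print(f,[(s[j].tolist()) for j in o]);return k
E
python3 -c "
from h import *
brass('w10.png');brass('w11.png');snap('scene','s11.png');brass('s10.png',(180,200,400,380));brass('s11.png',(180,200,400,380))
i=cv2.imread('pics/w11.png')[:,:,::-1];print([i[v,328].tolist() for v in range(10,300,20)])"
```

```text
w10.png [[214, 275, 228, 5, 787], [607, 456, 33, 18, 175], [585, 443, 51, 7, 112]]
w11.png [[207, 285, 244, 8, 1572], [521, 267, 21, 42, 130], [291, 237, 62, 1, 62]]
s10.png [[182, 200, 69, 48, 1379], [215, 200, 45, 53, 267], [180, 366, 11, 14, 75]]
s11.png [[216, 200, 47, 27, 552], [243, 200, 28, 32, 146], [180, 366, 11, 14, 73]]
[[117, 197, 149], [119, 196, 148], [120, 199, 148], [121, 199, 151], [121, 199, 151], [121, 197, 150], [121, 198, 151], [120, 198, 150], [120, 196, 149], [120, 195, 147], [117, 192, 144], [119, 189, 144], [92, 71, 51], [105, 76, 54], [255, 247, 150]]
```

servo_tool(increments=[[0.4,0,-0.1,0,0,0,0],[0.4,0,-0.1,0,0,0,0],[0.4,0,-0.1,0,0,0,0],[0.4,0,0,0,0,0,0],[0.4,0,0,0,0,0,0]])

```text
t: 16.3
ee_pos: [0.5736, 0.0868, 0.0316]
ee_rot: [3.14, 0.002, 1.668]
wrist_force: [-0.3, -0.1, 0.8]
opening: 0.399
```

```bash
python3 -c "
from h import *
go(0,4,32); snap('wrist','w12.png');brass('w12.png')
i=cv2.imread('pics/w12.png')[:,:,::-1];print([i[v,328].tolist() for v in range(10,300,20)])"
```

```text
t 16.3 stopXY [-5.1  4.3] z 31.6 rot [3.140e+00 2.000e-03 1.668e+00] F [-0.3 -0.1  0.8] op 0.399
shift u [-0.007  0.127 -0.01 ] turn u [0.01 0.02 0.02]
w12.png [[238, 115, 181, 136, 13710], [275, 131, 107, 107, 4353], [292, 150, 73, 73, 2742]]
[[104, 176, 131], [104, 173, 131], [105, 174, 131], [105, 174, 131], [109, 176, 132], [116, 176, 132], [151, 137, 121], [254, 227, 125], [252, 225, 125], [250, 220, 121], [251, 224, 124], [250, 222, 122], [227, 204, 124], [233, 229, 219], [141, 135, 126]]
```

servo_tool(increments=[[0.4,0,0.05,-0.5,0,0,0],[0.4,0,0,-0.8,0,0,0],[0.4,0,0,-0.8,0,0,0],[0.4,0,0,-0.8,0,0,0],[0.4,0,0,-0.8,0,0,0],[0.4,0,0,-0.5,0,0,0],[0.4,0.5,0,0,0,0,0],[0.4,0.8,0,0,0,0,0],[0.4,0.8,0,0,0,0,0],[0.4,0.8,0,0,0,0,0]])

```text
t: 17.18
ee_pos: [0.5669, 0.1995, 0.2087]
ee_rot: [3.138, 0.005, 1.657]
wrist_force: [0.3, -0.5, -0.6]
opening: 0.396
```

servo_tool(increments=[[0.4,0.8,0,0,0,0,0],[0.4,0.8,0,0,0,0,0],[0.4,0.8,0,0,0,0,0],[0.4,0.8,0,0,0,0,0],[0.4,0.8,0,0,0,0,0],[0.4,0.8,0,0,0,0,0],[0.4,0.5,0,0,0,0,0],[0.4,0,0,0,0,0,0]])

```text
t: 17.85
ee_pos: [0.5464, 0.4278, 0.2085]
ee_rot: [3.135, -0.0, 1.661]
wrist_force: [0.6, 0.1, -0.0]
opening: 0.401
```

```bash
python3 -c "
from h import *
go(0,4,32); a=snap('top','t13.png');d=snap('scene','s13.png')
k=brass('t13.png',(255,150,345,260));m=cam('top')
cs=max(cv2.findContours(k.astype(np.uint8),0,1)[0],key=cv2.contourArea)[:,0]
Q=[];
for u,v in cs:
  q=onz(m,u,v,.012)[:2]-S0;Q.append([q[0]*np.cos(SA)+q[1]*np.sin(SA),-q[0]*np.sin(SA)+q[1]*np.cos(SA)])
print(cv2.boxPoints(cv2.minAreaRect((np.array(Q)*1e3).astype(np.float32))).round(1).tolist())
h=cv2.resize(a[130:270,210:390],(450,350),interpolation=cv2.INTER_CUBIC);e=cv2.resize(d[200:400,190:390],(350,350))
cv2.imwrite('pics/c13.png',np.hstack([h,e])[:,:,::-1])"
```

```text
t 17.85 stopXY [3.000e-01 3.464e+02] z 208.5 rot [ 3.135 -0.     1.661] F [ 0.6  0.1 -0. ] op 0.401
shift u [-8.559e+00  6.000e-03  4.412e+00] turn u [ 0.07 -0.   -0.05]
t13.png [[277, 184, 43, 36, 1318], [277, 158, 4, 4, 14], [312, 155, 4, 4, 11]]
[[-95.69999694824219, 54.599998474121094], [-95.19999694824219, -45.900001525878906], [-14.199999809265137, -45.5], [-14.699999809265137, 55.0]]
```

View pics/c13.png

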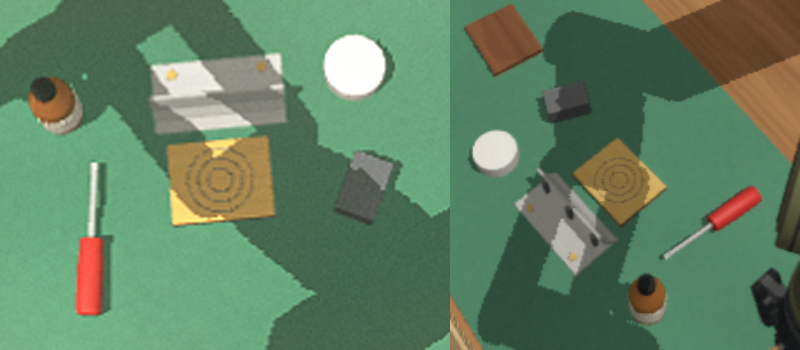

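```bash
python3 -c "
from bench import ctrl
print(ctrl.close_job())"
```

```text
the job is handed in; nothing more can be done
None
```

The plate now lies brass face up on the mat in front of the steel stop, and I handed the job in at about 18 s of the 51 s allowed.

**What I did:** I pushed the plate by its near edge with the fingertips until it leaned on the stop. I drew back, and a picture showed it standing there by itself. I then reached over the stop, pulled its top edge from behind towards the robot until it fell over, and moved the arm clear.

**Last checks:** In the top camera the brass rectangle measures about 81 x 100 mm, so it lies flat and square to the stop. Its far edge is about 14 mm in front of the foot line. In the last picture the dye bottle, weight, awl and wax tin appear where they were; the crop did not show the mallet or the mug. The gripper is about 0.34 m to the left of the plate and some 0.2 m up, touching nothing.

**What disagreed:**
- **Fingertip position:** With the fingers 40% open, their tips sat about 31 mm behind the reported TCP. Both cameras and a touch on the mat agreed on this, so I worked from the tips.
- **Stuck push:** On one push the tips stuck on the mat and the tool tilted about 4.6 degrees, with roughly 11 N up and 7 N back at the end of that call. I raised the tool slightly and carried on.
- **Force sensor:** It showed almost nothing when the tips first touched the mat.

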